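Tip the drained reagent trough onto its base and set it in its cradle

TASK

One white reagent trough has been left on its long side on the bench pad to drain. Turn it onto its flat base so that its opening faces up, and set it down, without dropping it, inside the empty grey cradle with its pouring lip pointing the same way as the lips of the other two troughs. Leave those two troughs and the other things on the bench where they are.

Things in the scene. Friction and masses are not known exactly. Their poses are not given: they have to be found in the camera images.
- trough: The trough to handle: open white rigid plastic box, 140 long (x), 50 wide (y), 36 mm high (z), upright outer walls 3 mm thick, V inside, 70 g. Origin: centre of its flat underside; +z out through the opening; pouring lip at the -x end. It starts on its long side on the table (z = 0): 50 mm high, 36 thick, +y up, +z (opening) level, origin 25 mm up.
- trough_rim (a point): Middle of that trough's long rim that is uppermost at the start, at (0, 23.5, 36) mm in its frame. Pushed slowly here by a fingertip reaching about 37 mm above the table, level, from the opening side towards the base side, the trough pivots on the lower edge of its base; once leaned over about 36 degrees it falls onto its base.
- trough_lip (a point): Tip of the pouring lip of that trough, at (-83, 0, 33) mm in its frame: the lip is 25 mm wide at the wall, narrows to 16 mm and stands out about 14 mm at rim height from the middle of one short end.
- cradle_empty: The empty cradle: low dark grey plastic tray fixed to the table, 160 x 70 mm outside; floor 4 mm thick; walls 5 mm thick, tops 12 mm above the table; inside 150 (x) by 60 mm (y), so a trough has 5 mm of play all round. Origin: centre of its underside, z up. A trough belongs in it with its lip at the cradle's -x end: x axes alike, origin 4 mm above the cradle's.
- cradle_a: Cradle of the same kind, occupied by neighbour_a. Same origin and axes.
- cradle_b: Cradle of the same kind, occupied by neighbour_b. Same origin and axes. The three cradles stand side by side along y, in any order, at least 20 mm apart.
- neighbour_a: White trough identical to the one to handle, standing upright in cradle_a, opening up, lip at its -x end. Origin: centre of its base. Loose.
- neighbour_b: White trough identical to the one to handle, standing upright in cradle_b, opening up, lip at its -x end. Origin: centre of its base. Loose.
- carton: Bystander: dark blue reagent carton, 62 x 62 mm and 100 mm high, standing. Origin: centre of its underside. Loose.
- bottle: Bystander: amber bottle, 56 mm diameter, 110 mm high, standing. Origin: centre of its underside. Loose.
- microplate: Bystander: white 96-well plate, 128 x 86 x 15 mm, lying flat. Origin: centre of its underside. Loose.
Things that resemble listed ones, but are neither listed nor needed, are in the scene too. What is shaped like the trough but black or brown is not meant. Leave any purple look-alike of the neighbour_a alone.

How it is judged:
By the outcome, as a careful person would: the job done as asked, in the order asked, and still so for the second after the job is handed in, with the robot touching nothing.
It also fails if it takes over 51 s, if anything falls off the work surface, if the arm or the gripper's body presses on something with over 40 N, if the wrist force passes 120 N, or if a joint passes its speed limit or range.

ROBOT

A 6-joint arm with a two-finger parallel gripper is mounted at the origin on the work surface. World frame = base frame: x ahead of the robot, y to its left, z up, the work surface at z = 0. Lengths are in m, angles in degrees, forces in N, time in s.
With the tool pointing down it reaches from about 0.4 to 0.825 m from the base axis. Payload 7 kg.
Tool frame: the origin (TCP) lies between the finger pads; the fingertips stand 11 mm ahead of it and the grasp point (between the pads) lies 8 mm behind it; z points along the fingers, y is the direction in which the jaws open and shut (so a half turn about z gives the same grasp; the last joint's range is limited). The gripper opens to 88 mm and grips with 3 to 60 N. Pads are 19 mm wide; open, the fingers measure 130 mm over their backs; the gripper's body (78 mm by 193 mm) begins 47 mm behind the grasp point.
Start: joints at [-52.191, 20.546, 0.682, 0, -70.136, -16.507], TCP at [0.245, -0.629, 0.201] pointing down, gripper open.
Joint ranges: [-176.03, 176.03], [-82.01, 121.73], [-58.28, 71.71], [-173.87, 95.51], [-174.79, -0.11], [-173.66, 173.66]. Speed limits (degrees/s): [136.94, 136.94, 172.46, 180, 180, 180].

INTERFACE

Orientations are given as [roll, pitch, yaw] about the fixed x, y, z axes, in that order (R = Rz(yaw) Ry(pitch) Rx(roll)).
In Python, from plant import r gives the robot as it stands.
- The arm moves only by the shell command python3 -m inch 'ROWS' [OPENING] [FORCE]. ROWS is JSON, a list of rows, each an object of numbers: "x", "y", "z": the shift along the tool's x, y, z as a fraction of full scale; "yaw": the turn about the tool's z as a fraction of full scale. In form: [{"x": .., "y": .., "z": .., "yaw": ..}, ...]. A call has 1 to 5 rows; each row shifts and turns the pose as measured when the row begins, along the tool's axes as they then stand; what a row does not reach is not made up. Full scale, the value 1, is 0.025 m for a shift and 4 degrees for a turn. A row lasts 1/12 s, in which the tool goes at most 41.7 mm and 7.16 degrees, less where a joint would pass 70% of its speed; a pose out of reach is approached as far as the arm can. A call with a number of a shift or a turn outside -1 to 1 is refused whole. A call with a gripper value outside its range is refused whole. OPENING is the opening, from -1 (shut) to 1 (fully open), set as the call begins (- or left out, the last holds). The fingers move at their own pace and stop on an object; FORCE is the grip in N (left out, the last holds). Time passes only in rows, so rows that do not move let the fingers close. It gives the time, the measured TCP pose, the force and the opening at its end, in the units of the state.
- r.get_state(): the state, without advancing time (a new reading comes with each control period).
- r.capture(name): name is "side" or "top" or "wrist"; returns (picture, depth): 384x512x3 uint8, red, green, blue; 384x512 float32, m along the optical axis (not along the pixel's ray), 0 where there is no reading.
- r.camera_info(name): a dict with "mtx" (3x3 intrinsics, pixels), "pose" (4x4, takes a point from camera to world coordinates). Camera axes: x right, y down, z forward; pixel columns grow to the right and rows downward; lengths in m; the calibration is good to about 2 mm. A picture is of the moment at which its call begins: read the wrist's pose just before it. camera_info takes no time and is no camera call; for the wrist camera it gives the pose at the moment of the call.
- r.close_job(): hands the job in, once; it reports no verdict.
The state is a dict: "time_s": time; "joints": joint angles; "qd": joint speeds; "joint_torque": joint torques, N m; "tcp_pos": TCP position; "eef_rot": TCP orientation; "contact_force": force on the tool from outside, world axes, zero at the start; "moment": the same for the moment, N m; "gripper_width": finger opening in m.
Only numpy, scipy, OpenCV 4.12 (cv2) and the standard library are available. Lean on these libraries where they do the work, as an engineer would, in place of code of your own. Each camera call takes 0.05 s, during which the arm holds its last target. There are 200 camera calls.

## Working session

There is one attempt and no reset: what is moved stays moved. The work goes in short steps, Python scripts to look and compute and a shell command to move; the robot and the scene stay as the last step left them, time stands still between calls to the robot, and variables do not carry over. Pictures are saved under pics/ and viewed, about 8 in all and at most 12, crops included, and the job is handed in when it is done.

```bash
mkdir -p pics; ls; cat > h.py <<'E'
import numpy as np, cv2
from plant import r
def snap(n,tag):
    im,d=r.capture(n); cv2.imwrite(f'pics/{tag}.png',im[:,:,::-1]); i=r.camera_info(n)
    np.savez(f'pics/{tag}.npz',im=im,d=d,K=i['mtx'],T=i['pose']); return im,d
def ray(tag,u,v,z):
    a=np.load(f'pics/{tag}.npz'); K=a['K'];T=np.array(a['T'])
    d=T[:3,:3]@np.linalg.solve(K,[u,v,1.]); c=T[:3,3]; return c+d*(z-c[2])/d[2]
def cloud(tag):
    a=np.load(f'pics/{tag}.npz'); d=a['d'];K=np.array(a['K']);T=np.array(a['T'])
    v,u=np.mgrid[:d.shape[0],:d.shape[1]]
    p=np.stack([(u-K[0,2])/K[0,0]*d,(v-K[1,2])/K[1,1]*d,d],-1)
    return p@T[:3,:3].T+T[:3,3],a['im']
E
python3 - <<'E'
from h import *
snap('top','top0');snap('side','side0')
for n in ('top','side'):
    i=r.camera_info(n);print(n,np.round(i['mtx'],1).tolist(),np.round(i['pose'],3).tolist())
print(r.get_state())
a=cv2.imread('pics/top0.png');b=cv2.imread('pics/side0.png')
cv2.imwrite('pics/v1.png',cv2.resize(a,(800,600),interpolation=cv2.INTER_CUBIC))
cv2.imwrite('pics/v2.png',cv2.resize(b,(800,600),interpolation=cv2.INTER_CUBIC))
E
```

```text
pics
top [[492.6, 0.0, 255.9], [0.0, 492.6, 182.8], [0.0, 0.0, 1.0]] [[0.013, -0.993, 0.116, 0.328], [-1.0, -0.011, 0.018, -0.069], [-0.017, -0.116, -0.993, 1.839], [0.0, 0.0, 0.0, 1.0]]
side [[423.7, 0.0, 259.5], [0.0, 423.7, 189.1], [0.0, 0.0, 1.0]] [[-0.716, -0.485, 0.501, -0.125], [-0.698, 0.492, -0.521, 0.654], [0.007, -0.723, -0.691, 0.971], [0.0, 0.0, 0.0, 1.0]]
{'time_s': 0.1, 'joints': array([-5.21911366e+01,  2.05892428e+01,  6.40393829e-01, -1.55471079e-02,
       -7.01340369e+01, -1.65077690e+01]), 'qd': array([ 0.05048872, -0.06363057,  0.03116377,  0.02966884, -0.09397154,
       -0.04499979]), 'joint_torque': array([-2.10372171e-03, -5.84161985e+01,  2.93754065e+01,  7.01533735e+00,
        1.03006806e-02, -6.61772742e-05]), 'tcp_pos': array([ 0.2450207 , -0.62848248,  0.20041211]), 'eef_rot': array([ 1.79916377e+02, -9.53995706e-03, -1.58704192e+02]), 'contact_force': array([ 0.1682712 , -0.80997264,  0.39743993]), 'moment': array([0.0361532 , 0.01311385, 0.09255169]), 'gripper_width': 0.08745243515587864}
```

View pics/v1.png

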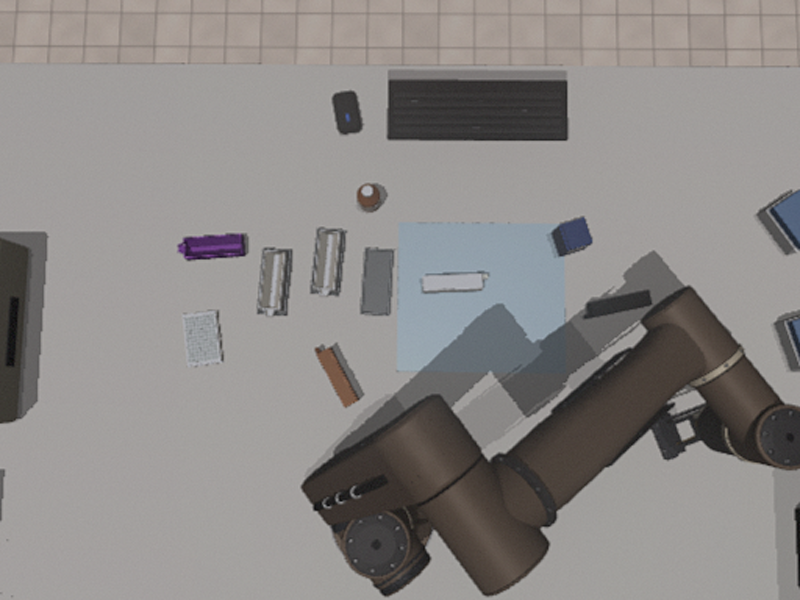

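View pics/v2.png

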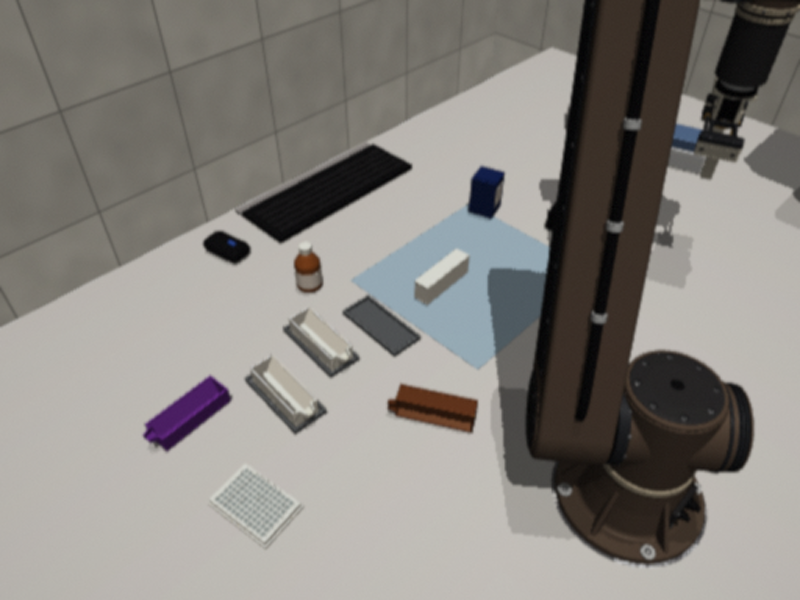

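```bash
python3 - <<'E'
from h import *
a=cv2.imread('pics/top0.png')[130:240,150:350];b=cv2.imread('pics/side0.png')[150:290,150:340]
a=cv2.resize(a,(780,429),interpolation=cv2.INTER_CUBIC)[:, :]
b=cv2.resize(b,None,fx=4,fy=4,interpolation=cv2.INTER_CUBIC)
cv2.imwrite('pics/v3.png',a);cv2.imwrite('pics/v4.png',b)
P,im=cloud('top0')
for n,(c,w) in {'trough':((291,180),(28,14)),'empty':((241,180),(16,30)),'n1':((210,168),(16,30)),'n2':((175,180),(16,30))}.items():
    q=P[c[1]-w[1]:c[1]+w[1],c[0]-w[0]:c[0]+w[0]].reshape(-1,3); col=im[c[1]-w[1]:c[1]+w[1],c[0]-w[0]:c[0]+w[0]].reshape(-1,3)
    if n=='empty': m=(col.mean(1)<120)&(q[:,2]<.03)
    elif n=='trough': m=q[:,2]>.035
    else: m=q[:,2]>.028
    q=q[m]; rc=cv2.minAreaRect((q[:,:2]*1000).astype(np.float32)); print(n,len(q),rc,np.percentile(q[:,2],[5,50,95]).round(4))
E
```

```text
trough 410 ((483.1173095703125, -106.94160461425781), (127.37890625, 292.0322570800781), 52.67604064941406) [0.0421 0.0509 0.0578]
empty 780 ((555.3076171875, 19.361858367919922), (69.89755249023438, 164.04466247558594), 87.40654754638672) [-0.0025  0.0057  0.016 ]
n1 255 ((482.23309326171875, 76.59110260009766), (408.4818115234375, 112.56365966796875), 28.025318145751953) [0.0287 0.036  0.0487]
n2 259 ((434.860107421875, 145.3285675048828), (458.2569885253906, 138.52984619140625), 46.76881790161133) [0.029  0.0363 0.0467]
```

View pics/v3.png

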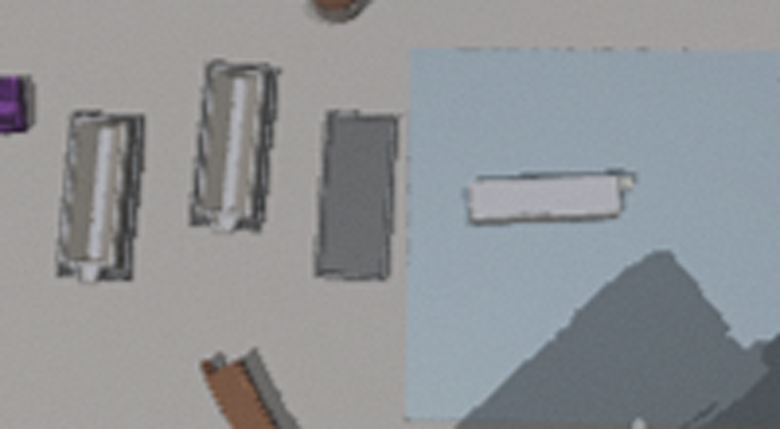

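```bash
python3 - <<'E'
from h import *
def f(name,pts,z):
    w=np.array([ray('top0',150+(x+.5)/3.9-.5,130+(y+.5)/3.9-.5,z)[:2] for x,y in pts])*1000
    print(name,w.round(0).tolist(),'c',w.mean(0).round(1)); print('  sides',[round(float(np.linalg.norm(w[i]-w[i-1])),1) for i in range(len(w))], 'dir',[round(float(np.degrees(np.arctan2(*(w[i]-w[i-1])[::-1]))),1) for i in range(len(w))])
f('trough',[(470,178),(621,174),(619,215),(468,222)],.05)
f('cradle',[(327,110),(399,113),(388,279),(314,277)],.012)
f('lip',[(627,182)],.03)
f('n1lip',[(225,226)],.037)
f('n1',[(208,64),(277,68),(264,231),(190,226)],.012)
E
```

```text
trough [[566.0, -89.0], [571.0, -230.0], [533.0, -228.0], [525.0, -87.0]] c [ 548.7 -158.5]
  sides [41.6, 141.6, 38.8, 141.4] dir [-2.0, -87.9, 177.3, 93.3]
cradle [[636.0, 49.0], [634.0, -20.0], [473.0, -12.0], [474.0, 59.0]] c [554.3  19.2]
  sides [161.8, 69.5, 160.6, 70.7] dir [-3.4, -91.8, 177.0, 89.1]
lip [[567.0, -238.0]] c [ 566.5 -237.5]
  sides [0.0] dir [0.0]
n1lip [[520.0, 142.0]] c [519.7 142.3]
  sides [0.0] dir [0.0]
n1 [[680.0, 166.0], [677.0, 99.0], [518.0, 108.0], [522.0, 179.0]] c [599.1 137.7]
  sides [158.4, 67.0, 158.8, 71.2] dir [-4.8, -92.8, 176.7, 86.8]
```

View pics/v4.png

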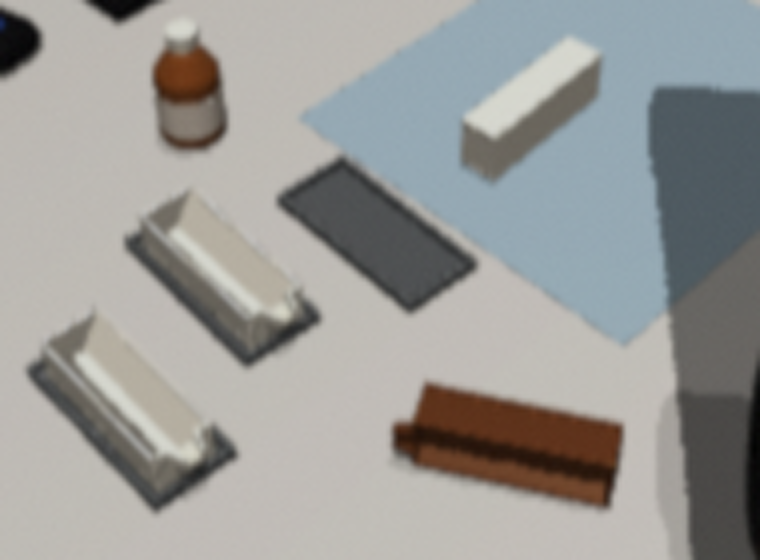

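The crops show four trough shapes besides the brown/black/purple ones. The white one on the pad, at (545,198) in the top crop, is the one to move. Its lip is at (627,182), which is the −y end near the +x side, so its opening faces +x and its base faces the robot. The two other white troughs stand in cradles with lips at (225,226) and (90,272), both pointing to −x. The empty cradle is at (355,195).

Next I bring the arm to the pre-push point.

```bash
python3 -m inch '[{"x":-1,"y":0.78,"yaw":0.97},{"x":-1,"y":0.78,"yaw":0.97},{"x":-1,"y":0.78,"yaw":0.97},{"x":-1,"y":0.78,"yaw":0.97},{"x":-1,"y":0.78,"yaw":0.97}]' -1 15
```

```text
validation failed for argument at $[0]...
```

```bash
python3 -m inch '[{"x":-1,"y":0.78,"z":0,"yaw":0.97},{"x":-1,"y":0.78,"z":0,"yaw":0.97},{"x":-1,"y":0.78,"z":0,"yaw":0.97},{"x":-1,"y":0.78,"z":0,"yaw":0.97},{"x":-1,"y":0.78,"z":0,"yaw":0.97}]' -1 15
```

```text
time_s: 0.52
tcp_pos: [0.3411, -0.5037, 0.1962]
eef_rot: [179.7, -0.3, -179.3]
contact_force: [-0.3, -0.7, -0.3]
gripper_width: 0.06
```

```bash
python3 -m inch '[{"x":-0.85,"y":1,"z":0,"yaw":0},{"x":-0.85,"y":1,"z":0,"yaw":0},{"x":-0.85,"y":1,"z":0,"yaw":0},{"x":-0.85,"y":1,"z":0,"yaw":0},{"x":-0.85,"y":1,"z":0,"yaw":0}]'; python3 -m inch '[{"x":-0.85,"y":1,"z":0,"yaw":-0.2},{"x":-0.85,"y":1,"z":0,"yaw":-0.2},{"x":-0.85,"y":1,"z":0,"yaw":0},{"x":-0.85,"y":0.7,"z":0,"yaw":0},{"x":-0.85,"y":0.5,"z":0,"yaw":0}]'
```

```text
time_s: 0.93
tcp_pos: [0.4496, -0.3707, 0.1946]
eef_rot: [179.5, -0.5, -179.7]
contact_force: [-0.3, -0.2, 0.1]
gripper_width: 0.0265
time_s: 1.35
tcp_pos: [0.5566, -0.2539, 0.1937]
eef_rot: [179.4, -0.5, -177.9]
contact_force: [-0.5, -0.9, 1.0]
gripper_width: 0.0008
```

```bash
python3 -m inch '[{"x":-0.9,"y":0.9,"z":0,"yaw":0},{"x":-0.9,"y":0.9,"z":0,"yaw":0},{"x":-0.8,"y":0.9,"z":0,"yaw":0},{"x":-0.5,"y":0.7,"z":0,"yaw":0},{"x":0,"y":0,"z":0,"yaw":0}]'
python3 - <<'E'
from h import *
snap('wrist','w0');i=r.camera_info('wrist');print(np.round(i['pose'],3).tolist(),i['mtx'][0][0]);s=r.get_state();print(s['tcp_pos'],s['eef_rot'])
a=cv2.imread('pics/w0.png');cv2.imwrite('pics/v5.png',cv2.resize(a,(800,600)))
E
```

```text
time_s: 1.77
tcp_pos: [0.6363, -0.1579, 0.1908]
eef_rot: [179.4, -0.7, -177.8]
contact_force: [-0.7, -0.0, -0.9]
gripper_width: 0.0007
[[-0.039, 0.965, 0.258, 0.565], [0.999, 0.035, 0.02, -0.165], [0.01, 0.258, -0.966, 0.375], [0.0, 0.0, 0.0, 1.0]] 277.3275596176631
[ 0.6353134  -0.15889979  0.19062325] [ 179.38545076   -0.78370145 -177.77255278]
```

View pics/v5.png

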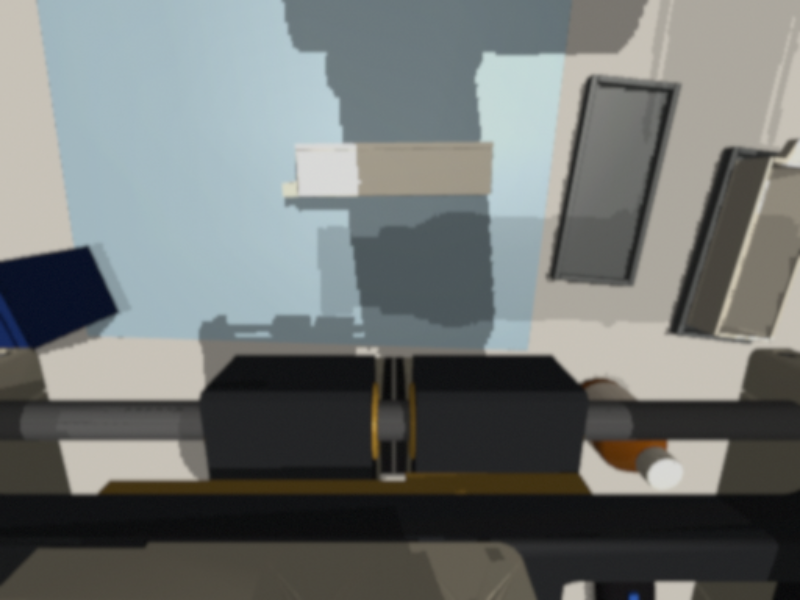

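```bash
cat >> h.py <<'E'
def rect(tag,name,pts,z,s=1.5625):
    w=np.array([ray(tag,(x+.5)/s-.5,(y+.5)/s-.5,z)[:2] for x,y in pts])*1000
    n=len(w); print(name,w.round(0).tolist(),'c',w.mean(0).round(1),'sides',[round(float(np.linalg.norm(w[i]-w[i-1])),1) for i in range(n)],'dir',[round(float(np.degrees(np.arctan2(*(w[i]-w[i-1])[::-1]))),1) for i in range(n)])
E
python3 - <<'E'
from h import *
rect('w0','trough',[(297,143),(492,143),(492,195),(297,196)],.05)
rect('w0','cradle',[(588,76),(679,84),(634,284),(549,279)],.012)
rect('w0','carton',[(88,247),(116,310)],.1)
E
```

```text
trough [[533.0, -231.0], [528.0, -93.0], [563.0, -90.0], [569.0, -231.0]] c [ 548.3 -161.3] sides [36.1, 137.4, 35.6, 141.6] dir [178.9, 92.3, 5.6, -87.5]
cradle [[473.0, -16.0], [475.0, 54.0], [632.0, 48.0], [630.0, -26.0]] c [552.4  15.1] sides [157.7, 70.9, 156.6, 73.8] dir [176.7, 87.9, -2.2, -91.3]
carton [[605.0, -353.0], [645.0, -340.0]] c [ 625.  -346.5] sides [42.4, 42.4] dir [-163.1, 16.9]
```

```bash
python3 -m inch '[{"x":0,"y":0,"z":1,"yaw":0},{"x":0,"y":0,"z":1,"yaw":0},{"x":0,"y":0,"z":1,"yaw":0},{"x":0,"y":0,"z":1,"yaw":0},{"x":0,"y":0,"z":0.8,"yaw":0}]'; python3 -m inch '[{"x":0,"y":0,"z":0.5,"yaw":0},{"x":0,"y":0,"z":0,"yaw":0},{"x":0,"y":0,"z":0,"yaw":0}]'
```

```text
time_s: 2.23
tcp_pos: [0.6355, -0.16, 0.0719]
eef_rot: [179.5, -0.3, -177.7]
contact_force: [-0.7, 0.5, -0.2]
gripper_width: 0.0006
time_s: 2.48
tcp_pos: [0.6296, -0.1621, 0.0532]
eef_rot: [179.4, -0.8, -177.9]
contact_force: [0.4, -0.1, 0.6]
gripper_width: 0.0002
```

```bash
python3 -m inch '[{"x":0.5,"y":0,"z":0.2,"yaw":0},{"x":0.5,"y":0,"z":0.05,"yaw":0},{"x":0.2,"y":0,"z":0,"yaw":0},{"x":0,"y":0,"z":0,"yaw":0}]'; python3 -m inch '[{"x":0.15,"y":0,"z":0,"yaw":0},{"x":0.15,"y":0,"z":0,"yaw":0},{"x":0.15,"y":0,"z":0,"yaw":0},{"x":0.15,"y":0,"z":0,"yaw":0}]'
```

```text
time_s: 2.82
tcp_pos: [0.5996, -0.1653, 0.0505]
eef_rot: [179.5, -0.7, -178.0]
contact_force: [-0.1, -0.5, -0.2]
gripper_width: 0.0006
time_s: 3.15
tcp_pos: [0.5868, -0.1664, 0.0539]
eef_rot: [179.5, -0.3, -177.9]
contact_force: [-0.1, 0.5, 0.3]
gripper_width: 0.0006
```

```bash
python3 -m inch '[{"x":0,"y":0.2,"z":0.22,"yaw":0},{"x":0.1,"y":0,"z":0,"yaw":0},{"x":0.1,"y":0,"z":0.02,"yaw":0},{"x":0.1,"y":0,"z":0.02,"yaw":0}]'; python3 -m inch '[{"x":0.12,"y":0,"z":0.02,"yaw":0},{"x":0.12,"y":0,"z":0.02,"yaw":0},{"x":0.12,"y":0,"z":0.02,"yaw":0},{"x":0.12,"y":0,"z":0.02,"yaw":0}]'
```

```text
time_s: 3.48
tcp_pos: [0.5786, -0.1609, 0.0471]
eef_rot: [179.5, -0.3, -177.9]
contact_force: [0.1, -0.3, 0.9]
gripper_width: 0.0002
time_s: 3.82
tcp_pos: [0.5653, -0.1612, 0.0446]
eef_rot: [179.5, -0.3, -177.9]
contact_force: [-0.5, 0.7, -0.9]
gripper_width: 0.0004
```

```bash
python3 -m inch '[{"x":0.12,"y":0,"z":-0.1,"yaw":0},{"x":0.12,"y":0,"z":0,"yaw":0},{"x":0.12,"y":0,"z":0,"yaw":0},{"x":0.12,"y":0,"z":0,"yaw":0},{"x":0.12,"y":0,"z":0,"yaw":0}]'; python3 - <<'E'
from h import *
snap('wrist','w1');snap('side','s1')
a=cv2.imread('pics/w1.png');b=cv2.imread('pics/side0.png'.replace('side0','s1'))[140:260,220:380]
cv2.imwrite('pics/v6.png',np.hstack([cv2.resize(a,(400,300)),cv2.resize(b,(400,300))]))
E
```

```text
time_s: 4.23
tcp_pos: [0.5486, -0.162, 0.0476]
eef_rot: [179.5, -0.3, -177.9]
contact_force: [-0.2, -0.0, 0.1]
gripper_width: 0.0002
```

View pics/v6.png

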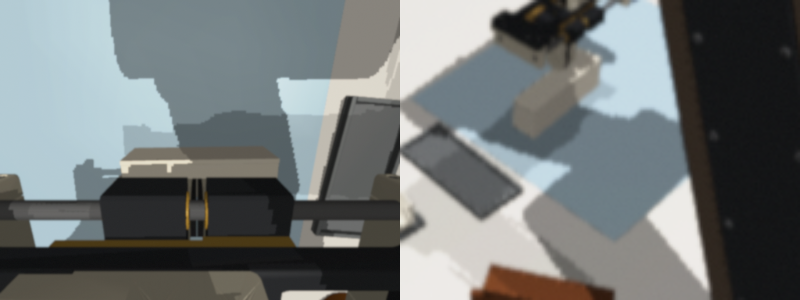

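The trough is pivoting as intended, seen at (200,160) on the left and (560,95) on the right. I continue the push.

```bash
python3 -m inch '[{"x":0.12,"y":0,"z":0,"yaw":0},{"x":0.12,"y":0,"z":0,"yaw":0},{"x":0.12,"y":0,"z":0,"yaw":0},{"x":0.12,"y":0,"z":0,"yaw":0}]'; python3 -m inch '[{"x":0.12,"y":0,"z":0,"yaw":0},{"x":0.12,"y":0,"z":0,"yaw":0},{"x":0,"y":0,"z":0,"yaw":0},{"x":0,"y":0,"z":0,"yaw":0},{"x":0,"y":0,"z":0,"yaw":0}]'; python3 - <<'E'
from h import *
snap('side','s2')
P,im=cloud('s2'); q=P.reshape(-1,3); c=im.reshape(-1,3)
m=(q[:,0]>.42)&(q[:,0]<.62)&(q[:,1]>-.25)&(q[:,1]<-.07)&(q[:,2]>.012)&(q[:,2]<.07)
print(m.sum(),np.percentile(q[m],[2,25,50,75,98],axis=0).round(3))
E
```

```text
time_s: 4.67
tcp_pos: [0.5361, -0.1625, 0.0477]
eef_rot: [179.5, -0.3, -177.9]
contact_force: [-0.2, -0.4, 0.2]
gripper_width: 0.0007
time_s: 5.08
tcp_pos: [0.5285, -0.1628, 0.0478]
eef_rot: [179.5, -0.3, -177.9]
contact_force: [0.2, -0.4, -0.7]
gripper_width: 0.0003
480 [[ 0.526 -0.223  0.013]
 [ 0.53  -0.165  0.028]
 [ 0.534 -0.131  0.043]
 [ 0.546 -0.1    0.048]
 [ 0.563 -0.086  0.052]]
```

```bash
python3 - <<'E'
from h import *
snap('wrist','w2')
a=cv2.imread('pics/w2.png');b=cv2.imread('pics/s2.png')[140:260,220:380]
cv2.imwrite('pics/v7.png',np.hstack([cv2.resize(a,(400,300)),cv2.resize(b,(400,300))]))
E
```

```text
(no output)
```

View pics/v7.png

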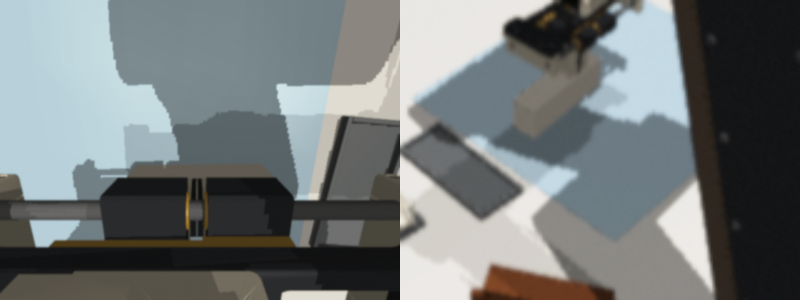

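```bash
python3 - <<'E'
from h import *
for t,pts in (('w1',[(242,318),(556,318),(260,298),(540,298)]),('w2',[(270,330),(528,330)])):
    for z in (.0,.036,.05,.06): rect(t,f'{t} {z}',pts,z)
a=np.load('pics/w2.npz');T=a['T'];K=a['K']
for p in ([.5285,-.1628,.0478],[.5285,-.1628,.037],[.5285,-.1628,.056]):
    c=T[:3,:3].T@(np.array(p)-T[:3,3]); u=K@c; print(u[:2]/u[2]*400/512,c[2])
P,im=cloud('w2'); q=P.reshape(-1,3)
m=(q[:,0]>.42)&(q[:,0]<.62)&(q[:,1]>-.24)&(q[:,1]<-.07)&(q[:,2]>.012)&(q[:,2]<.08)
print(np.percentile(q[m],[2,25,50,75,98],axis=0).round(3))
P,im=cloud('s2')
for u in (345,350):
  pass
for v in range(162,200,4): print(v,P[v,284].round(3),P[v,292].round(3))
E
```

```text
w1 0.0 [[548.0, -247.0], [542.0, -72.0], [536.0, -237.0], [531.0, -83.0]] c [ 539.  -159.7] sides [165.5, 175.1, 164.6, 154.2] dir [-84.1, 92.0, -92.0, 92.0]
w1 0.036 [[537.0, -235.0], [532.0, -87.0], [527.0, -226.0], [522.0, -96.0]] c [ 529.2 -160.9] sides [139.8, 147.9, 139.0, 130.2] dir [-84.1, 92.0, -92.0, 92.0]
w1 0.05 [[532.0, -230.0], [528.0, -93.0], [523.0, -222.0], [519.0, -101.0]] c [ 525.5 -161.4] sides [129.8, 137.3, 129.1, 120.9] dir [-84.1, 92.0, -92.0, 92.0]
w1 0.06 [[529.0, -227.0], [525.0, -97.0], [520.0, -219.0], [517.0, -105.0]] c [ 522.8 -161.7] sides [122.6, 129.8, 122.0, 114.3] dir [-84.1, 92.0, -92.0, 92.0]
w2 0.0 [[535.0, -233.0], [530.0, -88.0]] c [ 532.5 -160.3] sides [145.1, 145.1] dir [-88.0, 92.0]
w2 0.036 [[523.0, -223.0], [519.0, -100.0]] c [ 520.8 -161.5] sides [122.6, 122.6] dir [-88.0, 92.0]
w2 0.05 [[518.0, -219.0], [514.0, -105.0]] c [ 516.2 -162. ] sides [113.8, 113.8] dir [-88.0, 92.0]
w2 0.06 [[515.0, -216.0], [511.0, -109.0]] c [ 512.9 -162.3] sides [107.6, 107.6] dir [-88.0, 92.0]
[198.01198186 176.96559883] 0.19652675242808146
[197.85406273 172.83633404] 0.2069368811969419
[198.14352513 180.40518839] 0.188622765770243
[[ 0.52  -0.228  0.013]
 [ 0.53  -0.191  0.021]
 [ 0.531 -0.161  0.029]
 [ 0.533 -0.126  0.037]
 [ 0.535 -0.094  0.075]]
162 [ 0.495 -0.096  0.156] [ 0.519 -0.165  0.101]
166 [ 0.536 -0.147  0.085] [ 0.518 -0.165  0.084]
170 [ 0.549 -0.163  0.05 ] [ 0.53  -0.183  0.049]
174 [ 0.536 -0.15   0.049] [ 0.531 -0.185  0.03 ]
178 [ 0.533 -0.146  0.036] [ 0.531 -0.187  0.01 ]
182 [ 0.529 -0.144  0.021] [ 0.529 -0.185 -0.005]
186 [ 0.53  -0.146  0.002] [ 0.512 -0.166 -0.   ]
190 [ 0.521 -0.136 -0.004] [ 0.499 -0.151  0.   ]
194 [ 0.505 -0.118  0.   ] [ 0.488 -0.139 -0.002]
198 [ 0.491 -0.102  0.003] [ 0.474 -0.122  0.001]
```

```bash
python3 - <<'E'
from h import *
P,im=cloud('w2')
print(r.get_state()['tcp_pos'],r.camera_info('wrist')['pose'][:3,3])
for v in range(200,320,8): print(v,[P[v,u].round(3).tolist() for u in (180,235,247,253,259)])
P,im=cloud('s2')
print('side')
for v in range(140,182,3): print(v,[P[v,u].round(3).tolist() for u in (278,284,290,296)])
b=cv2.imread('pics/s2.png')[140:215,255:335]
cv2.imwrite('pics/v8.png',cv2.resize(b,(640,600),interpolation=cv2.INTER_CUBIC))
E
```

```text
[ 0.52862877 -0.16276313  0.04777229] [ 0.45687763 -0.16812214  0.23184886]
200 [[0.524, -0.226, 0.001], [0.523, -0.178, 0.001], [0.522, -0.168, 0.001], [0.522, -0.163, 0.001], [0.522, -0.158, -0.0]]
208 [[0.532, -0.226, 0.001], [0.53, -0.178, 0.001], [0.529, -0.168, 0.002], [0.529, -0.163, 0.002], [0.529, -0.157, 0.002]]
216 [[0.535, -0.223, 0.013], [0.532, -0.177, 0.016], [0.531, -0.168, 0.018], [0.532, -0.163, 0.016], [0.531, -0.158, 0.017]]
224 [[0.535, -0.219, 0.031], [0.533, -0.177, 0.033], [0.532, -0.167, 0.035], [0.532, -0.163, 0.033], [0.531, -0.158, 0.035]]
232 [[0.492, -0.189, 0.148], [0.491, -0.172, 0.148], [0.52, -0.167, 0.079], [0.52, -0.164, 0.079], [0.518, -0.16, 0.082]]
240 [[0.492, -0.188, 0.155], [0.492, -0.171, 0.154], [0.52, -0.167, 0.091], [0.52, -0.164, 0.091], [0.519, -0.161, 0.092]]
248 [[0.492, -0.186, 0.161], [0.491, -0.171, 0.16], [0.52, -0.167, 0.1], [0.52, -0.164, 0.1], [0.52, -0.161, 0.101]]
256 [[0.493, -0.186, 0.163], [0.493, -0.171, 0.162], [0.498, -0.167, 0.151], [0.498, -0.166, 0.152], [0.499, -0.164, 0.15]]
264 [[0.495, -0.186, 0.164], [0.494, -0.
[... 1520 characters left out ...]
45]]
161 [[0.494, -0.067, 0.178], [0.498, -0.099, 0.157], [0.518, -0.152, 0.114], [0.588, -0.274, -0.0]]
164 [[0.492, -0.065, 0.169], [0.533, -0.143, 0.097], [0.518, -0.155, 0.099], [0.541, -0.215, 0.049]]
167 [[0.5, -0.075, 0.146], [0.534, -0.144, 0.084], [0.516, -0.152, 0.09], [0.536, -0.21, 0.042]]
170 [[0.565, -0.151, 0.048], [0.549, -0.163, 0.05], [0.536, -0.178, 0.049], [0.533, -0.208, 0.032]]
173 [[0.556, -0.142, 0.046], [0.541, -0.155, 0.047], [0.531, -0.174, 0.041], [0.533, -0.209, 0.018]]
176 [[0.545, -0.13, 0.047], [0.529, -0.141, 0.05], [0.531, -0.175, 0.027], [0.533, -0.21, 0.004]]
179 [[0.534, -0.118, 0.049], [0.528, -0.141, 0.038], [0.529, -0.174, 0.015], [0.524, -0.2, 0.002]]
```

View pics/v8.png

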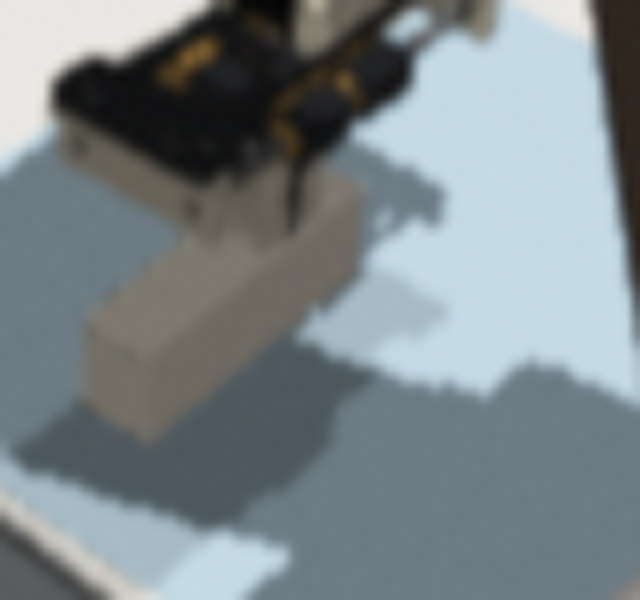

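Something disagrees. The tool reports tips at about z=0.037, but both cameras see the fingers end near z≈0.073, above an unmoved trough. I'll check the open-finger geometry in the first images.

```bash
python3 - <<'E'
from h import *
for t,tcp in (('side0',[.245,-.629,.2004]),('s2',[.5285,-.1628,.0478]),('s1',[.5486,-.162,.0476]),('w0',[.6353,-.1589,.1906]),('top0',[.245,-.629,.2004])):
    P,im=cloud(t); q=P.reshape(-1,3)-np.array(tcp)
    m=(abs(q[:,0])<.08)&(abs(q[:,1])<.08)&(q[:,2]>-.10)&(q[:,2]<.16)&(P.reshape(-1,3)[:,2]>.058)
    h,e=np.histogram(q[m][:,2],bins=np.arange(-.1,.161,.01)); print(t,m.sum(),dict(zip((e[:-1]*1000).round().astype(int).tolist(),h.tolist())))
E
```

```text
side0 741 {-100: 0, -90: 0, -80: 0, -70: 0, -60: 0, -50: 0, -40: 0, -30: 0, -20: 0, -10: 0, 0: 0, 10: 0, 20: 6, 30: 23, 40: 23, 50: 22, 60: 20, 70: 28, 80: 11, 90: 45, 100: 80, 110: 56, 120: 72, 130: 231, 140: 70, 150: 54}
s2 887 {-100: 0, -90: 0, -80: 0, -70: 0, -60: 0, -50: 0, -40: 0, -30: 0, -20: 0, -10: 0, 0: 0, 10: 0, 20: 5, 30: 32, 40: 25, 50: 18, 60: 11, 70: 1, 80: 0, 90: 33, 100: 113, 110: 157, 120: 99, 130: 250, 140: 72, 150: 71}
s1 887 {-100: 0, -90: 0, -80: 0, -70: 0, -60: 0, -50: 0, -40: 0, -30: 0, -20: 0, -10: 0, 0: 0, 10: 0, 20: 10, 30: 24, 40: 26, 50: 24, 60: 10, 70: 2, 80: 0, 90: 32, 100: 109, 110: 155, 120: 119, 130: 226, 140: 71, 150: 79}
w0 64517 {-100: 0, -90: 0, -80: 0, -70: 0, -60: 0, -50: 0, -40: 0, -30: 0, -20: 0, -10: 0, 0: 0, 10: 0, 20: 29, 30: 150, 40: 197, 50: 130, 60: 20, 70: 386, 80: 37, 90: 1950, 100: 11072, 110: 16875, 120: 9113, 130: 20215, 140: 4343, 150: 0}
top0 470 {-100: 0, -90: 0, -80: 0, -70: 0, -60: 0, -50: 0, -40: 0, -30: 0, -20: 0, -10: 0, 0: 0, 10: 0, 20: 0, 30: 0, 40: 0, 50: 0, 60: 0, 70: 0, 80: 0, 90: 0, 100: 46, 110: 101, 120: 54, 130: 250, 140: 19, 150: 0}
```

Every view agrees. The fingertips end about 26 mm behind the reported TCP instead of 11 mm ahead, so the real tool sits about 37 mm higher than reported and true tip z ≈ reported z + 0.026. The trough was never touched. I'll back off, descend by that amount and push again, watching the force.

```bash
python3 -m inch '[{"x":-0.9,"y":0,"z":0,"yaw":0},{"x":-0.9,"y":0,"z":0,"yaw":0},{"x":-0.9,"y":0,"z":0,"yaw":0},{"x":-0.4,"y":0,"z":0,"yaw":0},{"x":0,"y":0,"z":0,"yaw":0}]'; python3 -m inch '[{"x":0,"y":0,"z":0.6,"yaw":0},{"x":0,"y":0,"z":0.5,"yaw":0},{"x":0,"y":0,"z":0.3,"yaw":0},{"x":0,"y":0,"z":0,"yaw":0},{"x":0,"y":0,"z":0,"yaw":0}]'
```

```text
time_s: 5.6
tcp_pos: [0.6085, -0.1599, 0.0473]
eef_rot: [179.5, -0.3, -177.9]
contact_force: [-1.0, -0.2, 0.5]
gripper_width: 0.0005
time_s: 6.02
tcp_pos: [0.6064, -0.1596, 0.0106]
eef_rot: [179.5, -0.4, -178.0]
contact_force: [0.3, 0.6, -0.4]
gripper_width: 0.0007
```

```bash
python3 -m inch '[{"x":0.3,"y":0,"z":0,"yaw":0},{"x":0.3,"y":0,"z":0,"yaw":0},{"x":0.2,"y":0,"z":0,"yaw":0},{"x":0.1,"y":0,"z":0,"yaw":0},{"x":0.1,"y":0,"z":0,"yaw":0}]'; python3 -m inch '[{"x":0.12,"y":0,"z":0,"yaw":0},{"x":0.12,"y":0,"z":0,"yaw":0},{"x":0.12,"y":0,"z":0,"yaw":0}]';  python3 - <<'E'
from h import *
snap('side','s3')
P,im=cloud('s3'); q=P.reshape(-1,3)
m=(q[:,0]>.42)&(q[:,0]<.62)&(q[:,1]>-.15)&(q[:,1]<-.09)&(q[:,2]>.012)&(q[:,2]<.07)
print(m.sum(),np.percentile(q[m],[2,25,50,75,98],axis=0).round(3))
E
```

```text
time_s: 6.43
tcp_pos: [0.5789, -0.1607, 0.0131]
eef_rot: [179.5, -0.3, -178.0]
contact_force: [0.4, 1.3, 0.2]
gripper_width: 0.0006
time_s: 6.68
tcp_pos: [0.5699, -0.1611, 0.0145]
eef_rot: [179.5, -0.1, -177.9]
contact_force: [0.0, 0.2, -0.3]
gripper_width: 0.0011
249 [[ 0.519 -0.148  0.016]
 [ 0.525 -0.14   0.044]
 [ 0.534 -0.124  0.049]
 [ 0.55  -0.106  0.052]
 [ 0.577 -0.091  0.067]]
```

```bash
python3 -m inch '[{"x":0.12,"y":0,"z":0.06,"yaw":0},{"x":0.12,"y":0,"z":0.04,"yaw":0},{"x":0.12,"y":0,"z":0.03,"yaw":0},{"x":0.12,"y":0,"z":0,"yaw":0},{"x":0.12,"y":0,"z":0,"yaw":0}]';  python3 - <<'E'
from h import *
snap('side','s4')
P,im=cloud('s4'); q=P.reshape(-1,3)
m=(q[:,0]>.42)&(q[:,0]<.62)&(q[:,1]>-.15)&(q[:,1]<-.09)&(q[:,2]>.012)&(q[:,2]<.07)
print(m.sum(),np.percentile(q[m],[2,25,50,75,98],axis=0).round(3))
E
```

```text
time_s: 7.15
tcp_pos: [0.553, -0.1616, 0.0106]
eef_rot: [179.5, -0.2, -178.0]
contact_force: [0.6, -0.3, 0.2]
gripper_width: 0.0004
227 [[ 0.507 -0.148  0.019]
 [ 0.515 -0.14   0.046]
 [ 0.523 -0.122  0.051]
 [ 0.534 -0.105  0.055]
 [ 0.559 -0.09   0.064]]
```

```bash
python3 -m inch '[{"x":0.12,"y":0,"z":0,"yaw":0},{"x":0.12,"y":0,"z":0,"yaw":0},{"x":0.12,"y":0,"z":0,"yaw":0},{"x":0.1,"y":0,"z":0,"yaw":0},{"x":0.1,"y":0,"z":0,"yaw":0}]';  python3 - <<'E'
from h import *
snap('side','s5')
P,im=cloud('s5'); q=P.reshape(-1,3)
m=(q[:,0]>.42)&(q[:,0]<.62)&(q[:,1]>-.15)&(q[:,1]<-.09)&(q[:,2]>.012)&(q[:,2]<.07)
print(m.sum(),np.percentile(q[m],[2,25,50,75,98],axis=0).round(3))
E
```

```text
time_s: 7.62
tcp_pos: [0.5375, -0.1622, 0.011]
eef_rot: [179.5, -0.2, -177.9]
contact_force: [0.3, -0.1, 1.5]
gripper_width: 0.0003
235 [[ 0.478 -0.148  0.013]
 [ 0.481 -0.141  0.02 ]
 [ 0.517 -0.125  0.027]
 [ 0.526 -0.105  0.035]
 [ 0.54  -0.09   0.066]]
```

It is on its base now, with its top at about 35 mm. Lift, turn the jaws across it and look.

```bash
python3 -m inch '[{"x":-0.2,"y":0,"z":-0.7,"yaw":0},{"x":0,"y":0,"z":-0.9,"yaw":-1},{"x":0,"y":0,"z":-0.9,"yaw":-1},{"x":0,"y":0,"z":-0.7,"yaw":-1},{"x":0,"y":0,"z":0,"yaw":-1}]' 0.7 15; for i in 1; do python3 -m inch '[{"x":0,"y":0,"z":0,"yaw":-1},{"x":0,"y":0,"z":0,"yaw":-1},{"x":0,"y":0,"z":0,"yaw":-1},{"x":0,"y":0,"z":0,"yaw":-1},{"x":0,"y":0,"z":0,"yaw":-1}]'; python3 -m inch '[{"x":0,"y":0,"z":0,"yaw":-1},{"x":0,"y":0,"z":0,"yaw":-1},{"x":0,"y":0,"z":0,"yaw":-1},{"x":0,"y":0,"z":0,"yaw":-1},{"x":0,"y":0,"z":0,"yaw":-1}]'; python3 -m inch '[{"x":0,"y":0,"z":0,"yaw":-1},{"x":0,"y":0,"z":0,"yaw":-1},{"x":0,"y":0,"z":0,"yaw":-1},{"x":0,"y":0,"z":0,"yaw":-1},{"x":0,"y":0,"z":0,"yaw":-1}]'; done
```

```text
time_s: 8.08
tcp_pos: [0.5398, -0.1628, 0.0922]
eef_rot: [179.4, -0.4, -161.5]
contact_force: [0.3, 0.4, -0.1]
gripper_width: 0.028
time_s: 8.5
tcp_pos: [0.5406, -0.1626, 0.0943]
eef_rot: [179.4, 0.1, -140.5]
contact_force: [0.2, 0.3, 0.2]
gripper_width: 0.0611
time_s: 8.92
tcp_pos: [0.5397, -0.1624, 0.0936]
eef_rot: [179.4, 0.3, -119.5]
contact_force: [0.7, -0.6, -0.2]
gripper_width: 0.0742
time_s: 9.33
tcp_pos: [0.5389, -0.1622, 0.0928]
eef_rot: [179.5, 0.5, -98.4]
contact_force: [1.7, -0.7, 1.3]
gripper_width: 0.0747
```

```bash
python3 -m inch '[{"x":0,"y":0.5,"z":-0.5,"yaw":-1},{"x":0,"y":0.5,"z":-0.5,"yaw":-1},{"x":0,"y":0.3,"z":0,"yaw":-0.3},{"x":0,"y":0,"z":0,"yaw":0},{"x":0,"y":0,"z":0,"yaw":0}]'
python3 - <<'E'
from h import *
snap('wrist','w3'); s=r.get_state();print(s['tcp_pos'],s['eef_rot'])
a=cv2.imread('pics/w3.png');cv2.imwrite('pics/v9.png',cv2.resize(a,(800,600)))
E
```

```text
time_s: 9.75
tcp_pos: [0.5048, -0.1594, 0.1171]
eef_rot: [179.5, 0.6, -88.7]
contact_force: [1.5, 0.9, -0.2]
gripper_width: 0.0744
[ 0.50470077 -0.1593926   0.11682453] [179.47469382   0.64480844 -88.70137478]
```

View pics/v9.png

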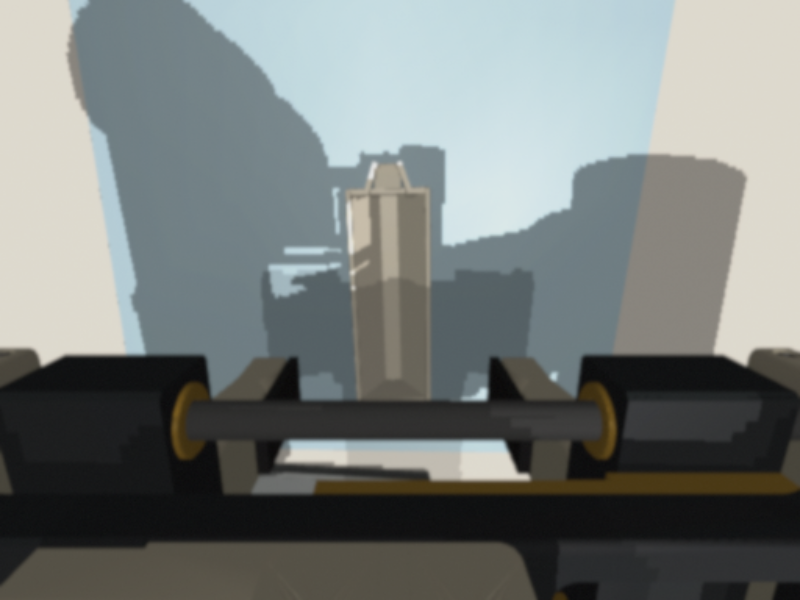

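The trough is upright at (390,290) with its opening up and its lip tip at (387,163), which is toward −y. Now I measure its pose.

```bash
python3 - <<'E'
from h import *
P,im=cloud('w3'); q=P.reshape(-1,3)
m=(q[:,2]>.008)&(q[:,2]<.042)&(abs(q[:,0]-.505)<.07)&(q[:,1]>-.29)&(q[:,1]<-.09)
b=m&(q[:,1]>-.235)
print(cv2.minAreaRect((q[b][:,:2]*1000).astype(np.float32)),np.percentile(q[m],[1,50,99],axis=0).round(3))
rect('w3','rim',[(348,190),(428,189),(430,395),(357,395)],.036)
rect('w3','lip',[(387,163)],.033)
# finger tips: lowest points near the fingers
t=np.array([.5047,-.1594,.1168]); d=q-t
k=(abs(d[:,1])<.03)&(abs(d[:,0])<.08)&(d[:,2]>-.06)&(d[:,2]<.1)
print(np.percentile(d[k][:,2],[0.5,2,5]).round(4), np.percentile(d[k&(d[:,2]<.06)],[1,25,50,75,99],axis=0).round(4))
E
```

```text
((506.2696533203125, -164.5358428955078), (50.0328254699707, 140.8182830810547), 2.87519907951355) [[ 0.48  -0.244  0.008]
 [ 0.508 -0.171  0.026]
 [ 0.532 -0.095  0.037]]
rim [[533.0, -231.0], [486.0, -233.0], [478.0, -99.0], [527.0, -98.0]] c [ 505.9 -165.2] sides [133.0, 46.9, 133.8, 49.2] dir [-87.8, -178.0, 93.2, 1.0]
lip [[510.0, -247.0]] c [ 510.  -246.6] sides [0.0] dir [0.0]
[0.0264 0.0289 0.0318] [[-0.0519 -0.0143  0.0263]
 [-0.0415 -0.0131  0.0365]
 [ 0.0379 -0.0116  0.0448]
 [ 0.044  -0.01    0.0526]
 [ 0.0543  0.0061  0.0597]]
```

```bash
python3 -m inch '[{"x":0.2,"y":-0.06,"z":0,"yaw":-0.4},{"x":0,"y":0,"z":1,"yaw":0},{"x":0,"y":0,"z":1,"yaw":0},{"x":0,"y":0,"z":0.9,"yaw":0},{"x":0,"y":0,"z":0,"yaw":0}]'; python3 -m inch '[{"x":0,"y":0,"z":0.7,"yaw":0},{"x":0,"y":0,"z":0.5,"yaw":0},{"x":0,"y":0,"z":0,"yaw":0},{"x":0,"y":0,"z":0,"yaw":0}]'
```

```text
time_s: 10.22
tcp_pos: [0.5091, -0.164, 0.0415]
eef_rot: [179.7, 0.6, -87.4]
contact_force: [-1.3, 0.4, -0.8]
gripper_width: 0.0745
time_s: 10.55
tcp_pos: [0.5102, -0.1641, 0.0106]
eef_rot: [179.5, 0.6, -87.6]
contact_force: [0.5, 0.3, -0.2]
gripper_width: 0.0742
```

```bash
python3 -m inch '[{"x":0,"y":0.15,"z":0.5,"yaw":0},{"x":0,"y":0,"z":0.4,"yaw":0},{"x":0,"y":0,"z":0,"yaw":0}]'; python3 -m inch '[{"x":0,"y":0,"z":0.02,"yaw":0},{"x":0,"y":0,"z":0,"yaw":0},{"x":0,"y":0,"z":0,"yaw":0}]'
```

```text
time_s: 10.8
tcp_pos: [0.5094, -0.1642, -0.0093]
eef_rot: [179.8, 0.5, -87.6]
contact_force: [-0.0, 0.0, 0.3]
gripper_width: 0.0744
time_s: 11.05
tcp_pos: [0.511, -0.1644, -0.0079]
eef_rot: [179.9, 0.5, -87.6]
contact_force: [0.2, 0.1, -0.1]
gripper_width: 0.0749
```

```bash
python3 -m inch '[{"x":0,"y":0.2,"z":0.24,"yaw":-0.1},{"x":0,"y":0,"z":0.02,"yaw":0}]'; python3 -m inch '[{"x":0,"y":0,"z":0.02,"yaw":0},{"x":0,"y":0,"z":0.02,"yaw":0},{"x":0,"y":0,"z":0.02,"yaw":0},{"x":0,"y":0,"z":0.02,"yaw":0}]' -1 15;  python3 -m inch '[{"x":0,"y":0,"z":0,"yaw":0},{"x":0,"y":0,"z":0,"yaw":0},{"x":0,"y":0,"z":0,"yaw":0}]'
```

```text
time_s: 11.22
tcp_pos: [0.5067, -0.1645, -0.0137]
eef_rot: [-180.0, 0.5, -87.2]
contact_force: [-0.6, 1.0, -0.5]
gripper_width: 0.0748
time_s: 11.55
tcp_pos: [0.5066, -0.1645, -0.0155]
eef_rot: [-179.9, 0.5, -87.1]
contact_force: [1.2, 0.1, 0.2]
gripper_width: 0.0534
time_s: 11.8
tcp_pos: [0.5065, -0.1645, -0.0157]
eef_rot: [-180.0, 0.5, -87.1]
contact_force: [-0.2, 0.1, 0.3]
gripper_width: 0.0498
```

```bash
python3 -m inch '[{"x":0,"y":0,"z":0,"yaw":0},{"x":0,"y":0,"z":0,"yaw":0},{"x":0,"y":0,"z":-0.1,"yaw":0},{"x":0,"y":0,"z":0,"yaw":0}]' 0.3 15; python3 -m inch '[{"x":0,"y":0,"z":0,"yaw":0},{"x":0,"y":0,"z":0,"yaw":0},{"x":0,"y":0,"z":0,"yaw":0},{"x":0,"y":0,"z":0,"yaw":0}]' -1 15;  python3 -m inch '[{"x":0,"y":0,"z":-0.2,"yaw":0},{"x":0,"y":0,"z":-0.4,"yaw":0},{"x":0,"y":0,"z":-0.6,"yaw":0},{"x":0,"y":0,"z":-0.6,"yaw":0},{"x":0,"y":0,"z":-0.3,"yaw":0}]'
```

```text
time_s: 12.13
tcp_pos: [0.5067, -0.1646, -0.013]
eef_rot: [-180.0, 0.5, -87.1]
contact_force: [0.5, -0.4, 0.4]
gripper_width: 0.0565
time_s: 12.47
tcp_pos: [0.5068, -0.1645, -0.0128]
eef_rot: [-179.9, 0.5, -87.1]
contact_force: [-0.1, 0.3, 0.2]
gripper_width: 0.0501
time_s: 12.88
tcp_pos: [0.5046, -0.1651, 0.0416]
eef_rot: [179.7, 0.5, -87.2]
contact_force: [0.3, -0.2, -1.2]
gripper_width: 0.0496
```

```bash
python3 -m inch '[{"x":0,"y":0,"z":-0.6,"yaw":0.5},{"x":0,"y":0,"z":-0.5,"yaw":1},{"x":0,"y":0,"z":0,"yaw":1},{"x":0,"y":0,"z":0,"yaw":1},{"x":0,"y":0,"z":0,"yaw":1}]'; python3 -m inch '[{"x":0,"y":0,"z":0,"yaw":1},{"x":0,"y":0,"z":0,"yaw":1},{"x":0,"y":0,"z":0,"yaw":1},{"x":0,"y":0,"z":0,"yaw":1},{"x":0,"y":0,"z":0,"yaw":1}]'; python3 -m inch '[{"x":0,"y":0,"z":0,"yaw":1},{"x":0,"y":0,"z":0,"yaw":1},{"x":0,"y":0,"z":0,"yaw":1},{"x":0,"y":0,"z":0,"yaw":1},{"x":0,"y":0,"z":0,"yaw":1}]'; python3 -m inch '[{"x":0,"y":0,"z":0,"yaw":1},{"x":0,"y":0,"z":0,"yaw":1},{"x":0,"y":0,"z":0,"yaw":1},{"x":0,"y":0,"z":0,"yaw":1},{"x":0,"y":0,"z":0,"yaw":1}]'
python3 - <<'E'
from h import *
for t,(a,b,c,d) in {'w0':(340,445,40,190),'top0':(225,257,155,205)}.items():
    im=np.load(f'pics/{t}.npz')['im'].astype(int)
    sub=im[c:d,a:b].mean(2); mk=np.zeros(im.shape[:2],np.uint8); mk[c:d,a:b]=(sub<(125 if t=='w0' else 122))
    n,l,st,_=cv2.connectedComponentsWithStats(mk); k=1+st[1:,4].argmax(); v,u=np.nonzero(l==k)
    w=np.array([ray(t,x,y,.008)[:2]*1000 for x,y in zip(u,v)],np.float32); print(t,st[k],cv2.minAreaRect(w))
E
```

```text
time_s: 13.3
tcp_pos: [0.5065, -0.1654, 0.0764]
eef_rot: [180.0, 0.5, -105.8]
contact_force: [1.0, 0.0, -0.2]
gripper_width: 0.0499
time_s: 13.72
tcp_pos: [0.5066, -0.1653, 0.0796]
eef_rot: [180.0, 0.6, -126.8]
contact_force: [-0.3, 0.2, -1.5]
gripper_width: 0.0497
time_s: 14.13
tcp_pos: [0.5063, -0.1652, 0.0822]
eef_rot: [179.8, 0.7, -147.9]
contact_force: [-0.2, 0.1, -0.6]
gripper_width: 0.0497
time_s: 14.55
tcp_pos: [0.506, -0.1651, 0.0848]
eef_rot: [179.5, 0.7, -168.9]
contact_force: [-0.5, 0.0, -0.8]
gripper_width: 0.0499
w0 [ 349   48   87  135 7713] ((552.6580810546875, 15.305290222167969), (77.5035171508789, 161.8847198486328), 87.0218505859375)
top0 [231 158  21  44 794] ((554.569091796875, 19.518455505371094), (70.51559448242188, 162.90780639648438), 87.50257873535156)
```

```bash
python3 -m inch '[{"x":0,"y":0.5,"z":0,"yaw":1},{"x":0,"y":0.8,"z":0,"yaw":1},{"x":0,"y":0.8,"z":0,"yaw":1},{"x":-0.2,"y":0.8,"z":0,"yaw":0.4},{"x":-0.3,"y":0.5,"z":0,"yaw":0}]'; python3 -m inch '[{"x":-0.2,"y":0,"z":0,"yaw":0},{"x":0,"y":0,"z":0,"yaw":0}]'
python3 - <<'E'
from h import *
snap('wrist','w4'); s=r.get_state();print(s['tcp_pos'],s['eef_rot'])
a=cv2.imread('pics/w4.png');cv2.imwrite('pics/v10.png',cv2.resize(a,(800,600)))
E
```

```text
time_s: 14.97
tcp_pos: [0.5123, -0.0806, 0.088]
eef_rot: [179.4, 0.6, 176.2]
contact_force: [1.0, -0.6, -1.9]
gripper_width: 0.0498
time_s: 15.13
tcp_pos: [0.5188, -0.0787, 0.0893]
eef_rot: [179.3, 0.7, 176.3]
contact_force: [-0.0, -0.1, -0.9]
gripper_width: 0.0496
[ 0.5183871  -0.07891322  0.08929033] [179.32580238   0.67168197 176.29362148]
```

View pics/v10.png

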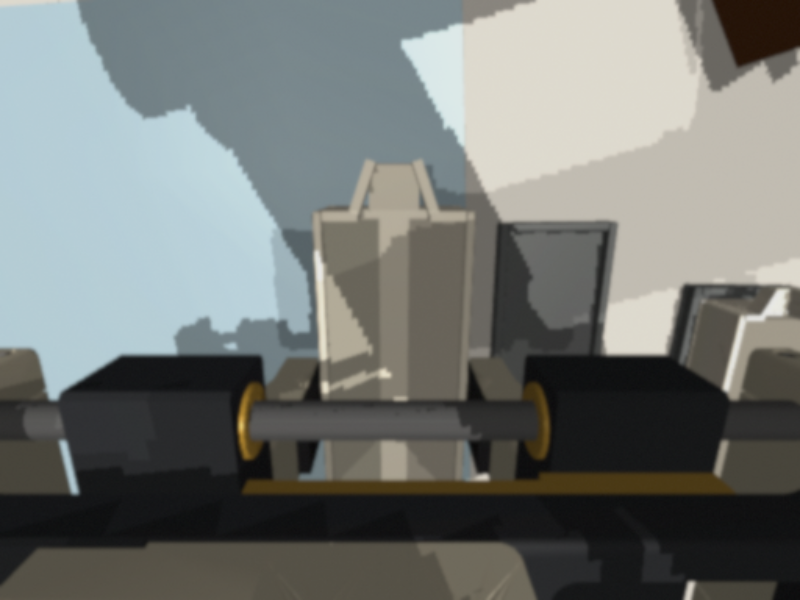

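```bash
python3 - <<'E'
from h import *
rect('w4','cradle -x end',[(497,222),(616,222),(604,350)],.012)
rect('w4','trough rim end',[(315,213),(474,212)],.138)
rect('w4','lip',[(396,162)],.135)
E
```

```text
cradle -x end [[470.0, -15.0], [475.0, 56.0], [557.0, 55.0]] c [500.6  31.9] sides [110.8, 70.9, 81.6] dir [-141.1, 86.3, -0.8]
trough rim end [[451.0, -100.0], [454.0, -52.0]] c [452.4 -76.2] sides [48.1, 48.1] dir [-93.4, 86.6]
lip [[438.0, -75.0]] c [437.8 -74.8] sides [0.0] dir [0.0]
```

```bash
python3 -m inch '[{"x":-0.28,"y":0.7,"z":0,"yaw":-0.1},{"x":-0.28,"y":0.9,"z":0,"yaw":-0.12},{"x":-0.28,"y":0.9,"z":0,"yaw":0},{"x":-0.28,"y":0.8,"z":0,"yaw":0},{"x":0,"y":0.4,"z":0,"yaw":0}]'; python3 -m inch '[{"x":0,"y":0,"z":0,"yaw":0},{"x":0,"y":0,"z":0,"yaw":0}]'
```

```text
time_s: 15.6
tcp_pos: [0.5501, 0.0094, 0.0911]
eef_rot: [179.4, 0.6, 176.8]
contact_force: [0.3, 0.3, -1.4]
gripper_width: 0.0499
time_s: 15.77
tcp_pos: [0.5496, 0.0098, 0.0909]
eef_rot: [179.4, 0.5, 176.9]
contact_force: [-0.6, -0.7, -1.1]
gripper_width: 0.05
```

```bash
python3 -m inch '[{"x":-0.1,"y":0.31,"z":0,"yaw":-0.08},{"x":0,"y":0,"z":0.8,"yaw":0},{"x":0,"y":0,"z":0.8,"yaw":0},{"x":0,"y":0,"z":0.6,"yaw":0},{"x":0,"y":0,"z":0,"yaw":0}]'; python3 -m inch '[{"x":0,"y":0,"z":0.2,"yaw":0},{"x":0,"y":0,"z":0,"yaw":0}]'
python3 - <<'E'
from h import *
snap('wrist','w5');snap('side','s6'); s=r.get_state();print(s['tcp_pos'],s['eef_rot'])
a=cv2.imread('pics/w5.png')[90:250,130:390];b=cv2.imread('pics/s6.png')[180:280,170:310]
cv2.imwrite('pics/v11.png',np.hstack([cv2.resize(a,(400,246)),cv2.resize(b,(344,246))]))
cv2.imwrite('pics/v11.png',np.vstack([cv2.resize(a,(520,320)),cv2.resize(b,(520,278))]))
E
```

```text
time_s: 16.18
tcp_pos: [0.5534, 0.0156, 0.0361]
eef_rot: [179.3, 0.7, 177.1]
contact_force: [-0.5, -0.8, -1.1]
gripper_width: 0.0499
time_s: 16.35
tcp_pos: [0.5531, 0.0146, 0.031]
eef_rot: [179.3, 0.7, 177.0]
contact_force: [0.5, -0.3, -1.0]
gripper_width: 0.0498
[0.55422048 0.01494908 0.0322487 ] [179.30025532   0.78866077 177.06973945]
```

View pics/v11.png

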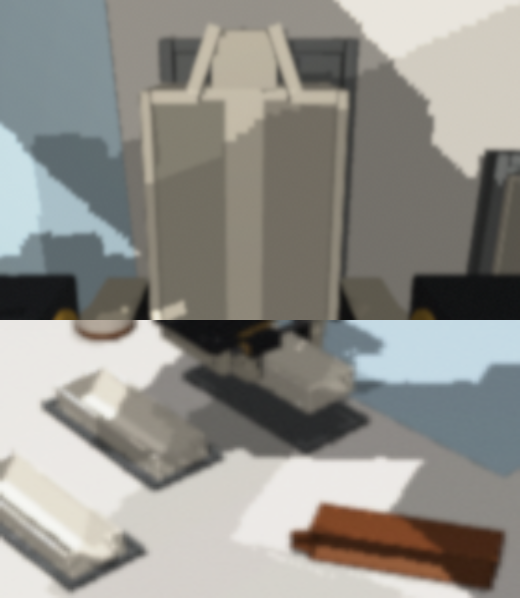

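```bash
python3 - <<'E'
from h import *
f=lambda L:[(260+x,180+y) for x,y in L]
rect('w5','cradle',f([(161,39),(357,39)]),.012,2)
rect('w5','trough rim',f([(144,92),(348,92)]),.081,2)
rect('w5','lip',f([(215,30),(273,28)]),.078,2)
rect('w5','right edge cradle',f([(357,39),(349,240)]),.012,2)
rect('w5','right edge rim',f([(348,92),(338,315)]),.081,2)
E
```

```text
cradle [[473.0, -11.0], [476.0, 57.0]] c [474.5  23.1] sides [68.2, 68.2] dir [-92.9, 87.1]
trough rim [[486.0, -7.0], [489.0, 41.0]] c [487.6  16.8] sides [48.0, 48.0] dir [-93.0, 87.0]
lip [[473.0, 10.0], [474.0, 24.0]] c [473.4  17.1] sides [13.5, 13.5] dir [-91.0, 89.0]
right edge cradle [[476.0, 57.0], [550.0, 55.0]] c [513.2  55.8] sides [74.0, 74.0] dir [178.0, -2.0]
right edge rim [[489.0, 41.0], [547.0, 38.0]] c [517.8  39.5] sides [57.9, 57.9] dir [177.5, -2.5]
```

```bash
python3 -m inch '[{"x":0.1,"y":0.23,"z":0,"yaw":0},{"x":0,"y":0,"z":0,"yaw":0},{"x":0,"y":0,"z":0.4,"yaw":0},{"x":0,"y":0,"z":0.3,"yaw":0},{"x":0,"y":0,"z":0,"yaw":0}]'
python3 - <<'E'
from h import *
s=r.get_state();print(s['tcp_pos'],s['eef_rot'],s['contact_force'])
snap('wrist','w6')
im=np.load('pics/w6.npz')['im'].astype(int)
P,_=cloud('w6'); q=P.reshape(-1,3)*1000
# depth: trough top points & floor of side gaps
t=(q[:,2]>40)&(q[:,2]<68)&(abs(q[:,0]-515)<25)&(abs(q[:,1]-20)<40)
print('trough y range',np.percentile(q[t][:,1],[1,99]))
t=(q[:,2]>44)&(q[:,2]<75)&(abs(q[:,1]-20)<20)&(q[:,0]<520)&(q[:,0]>440); print('trough x min incl lip',np.percentile(q[t][:,0],[.5,2]),q[t][:,2].max())
E
```

```text
time_s: 16.87
tcp_pos: [0.5544, 0.0226, 0.0167]
eef_rot: [179.2, 1.1, 177.1]
contact_force: [-0.8, 0.2, -0.7]
gripper_width: 0.05
[0.55436402 0.02255335 0.016697  ] [179.15397683   1.13700768 177.08772359] [-0.78243807  0.24405199 -0.67232065]
trough y range [-2.31609264 47.31914271]
trough x min incl lip [473.71242916 474.49053658] 67.38929094560359
```

```bash
python3 -m inch '[{"x":0.12,"y":-0.05,"z":0.1,"yaw":0},{"x":0,"y":0,"z":0.25,"yaw":0},{"x":0,"y":0,"z":0.2,"yaw":0},{"x":0,"y":0,"z":0,"yaw":0}]'; python3 -m inch '[{"x":0,"y":0,"z":0.15,"yaw":0},{"x":0,"y":0,"z":0,"yaw":0},{"x":0,"y":0,"z":0,"yaw":0}]'
```

```text
time_s: 17.25
tcp_pos: [0.5512, 0.0214, 0.0016]
eef_rot: [179.2, 1.1, 177.1]
contact_force: [-0.5, 0.7, -1.0]
gripper_width: 0.0501
time_s: 17.5
tcp_pos: [0.5511, 0.0212, -0.0031]
eef_rot: [179.2, 1.1, 177.1]
contact_force: [0.4, 0.3, -1.1]
gripper_width: 0.0497
```

```bash
python3 -m inch '[{"x":0,"y":0,"z":0.1,"yaw":0},{"x":0,"y":0,"z":0,"yaw":0}]'; python3 -m inch '[{"x":0,"y":0,"z":0.08,"yaw":0},{"x":0,"y":0,"z":0,"yaw":0}]'; python3 -m inch '[{"x":0,"y":0,"z":0.06,"yaw":0},{"x":0,"y":0,"z":0,"yaw":0}]'
```

```text
time_s: 17.67
tcp_pos: [0.5513, 0.0213, -0.0057]
eef_rot: [179.2, 1.1, 177.1]
contact_force: [-0.2, -0.6, -0.2]
gripper_width: 0.0501
time_s: 17.83
tcp_pos: [0.5517, 0.0214, -0.0076]
eef_rot: [179.2, 1.1, 177.1]
contact_force: [0.1, 0.2, -1.5]
gripper_width: 0.0498
time_s: 18.0
tcp_pos: [0.5524, 0.0216, -0.0085]
eef_rot: [179.2, 1.2, 177.1]
contact_force: [0.6, 0.2, -0.0]
gripper_width: 0.0498
```

```bash
python3 -m inch '[{"x":0,"y":0,"z":0.05,"yaw":0},{"x":0,"y":0,"z":0,"yaw":0}]'; python3 -m inch '[{"x":0,"y":0,"z":0.05,"yaw":0},{"x":0,"y":0,"z":0.02,"yaw":0}]';  python3 - <<'E'
from h import *
snap('wrist','w7'); P,_=cloud('w7'); q=P.reshape(-1,3)*1000
t=(q[:,2]>25)&(q[:,2]<50)&(abs(q[:,1]-20)<40)&(q[:,0]<530)&(q[:,0]>440)
print('rim z',np.percentile(q[t][:,2],[90,98]).round(1),'y',np.percentile(q[t&(q[:,0]>490)][:,1],[1,99]).round(1),'x',np.percentile(q[t][:,0],1).round(1)); print(r.get_state()['contact_force'])
E
```

```text
time_s: 18.17
tcp_pos: [0.5528, 0.022, -0.0087]
eef_rot: [179.2, 1.2, 177.2]
contact_force: [0.1, 0.2, -1.3]
gripper_width: 0.0502
time_s: 18.33
tcp_pos: [0.5531, 0.0221, -0.0092]
eef_rot: [179.2, 1.3, 177.2]
contact_force: [-3.5, 0.2, 6.5]
gripper_width: 0.0496
rim z [40.4 41.1] y [-2.5 47.4] x 472.7
[-3.17832079  1.04397476  8.68269707]
```

Seated: the rim is at 40 mm and there is about 8 N of contact force. Release and retreat.

```bash
python3 -m inch '[{"x":0,"y":0,"z":-0.03,"yaw":0},{"x":0,"y":0,"z":0,"yaw":0},{"x":0,"y":0,"z":0,"yaw":0},{"x":0,"y":0,"z":0,"yaw":0},{"x":0,"y":0,"z":0,"yaw":0}]' 0.45 15; python3 -m inch '[{"x":0,"y":0,"z":-0.15,"yaw":0},{"x":0,"y":0,"z":-0.3,"yaw":0},{"x":0,"y":0,"z":-0.5,"yaw":0},{"x":0,"y":0,"z":-0.8,"yaw":0},{"x":0,"y":0,"z":-1,"yaw":0}]';  python3 -m inch '[{"x":0,"y":-0.8,"z":-1,"yaw":0},{"x":0,"y":-1,"z":-1,"yaw":0},{"x":0,"y":-1,"z":-0.5,"yaw":0},{"x":0,"y":-1,"z":0,"yaw":0},{"x":0,"y":-0.6,"z":0,"yaw":0}]'; python3 -m inch '[{"x":0,"y":0,"z":0,"yaw":0},{"x":0,"y":0,"z":0,"yaw":0}]'
python3 - <<'E'
from h import *
snap('wrist','w8');snap('side','s8');snap('top','top8')
for t in('w8','s8','top8'):
    P,_=cloud(t); q=P.reshape(-1,3)*1000
    k=(q[:,2]>25)&(q[:,2]<50)&(abs(q[:,1]-20)<45)&(abs(q[:,0]-552)<90)
    print(t,k.sum(),'z',np.percentile(q[k][:,2],[50,98]).round(1),cv2.minAreaRect(q[k&(q[:,0]>484)][:,:2].astype(np.float32)))
a=cv2.imread('pics/w8.png');b=cv2.imread('pics/s8.png')[100:370,60:420]
cv2.imwrite('pics/v12.png',np.vstack([cv2.resize(a[:250],(590,288)),cv2.resize(b,(590,310))]))
E
```

```text
time_s: 18.8
tcp_pos: [0.5533, 0.0221, -0.0086]
eef_rot: [179.1, 1.3, 177.2]
contact_force: [-0.3, -0.1, 0.1]
gripper_width: 0.0637
time_s: 19.22
tcp_pos: [0.5477, 0.0198, 0.0583]
eef_rot: [179.4, 0.7, 177.2]
contact_force: [0.7, 0.3, 0.1]
gripper_width: 0.0635
time_s: 19.63
tcp_pos: [0.5451, -0.0915, 0.1328]
eef_rot: [179.3, 1.4, 177.6]
contact_force: [0.1, -0.6, 0.5]
gripper_width: 0.0637
time_s: 19.8
tcp_pos: [0.5451, -0.0943, 0.1352]
eef_rot: [179.3, 1.6, 177.4]
contact_force: [-0.7, 0.9, 0.1]
gripper_width: 0.0632
w8 3187 z [33.7 41. ] ((553.4777221679688, 20.027198791503906), (50.89735412597656, 140.1083526611328), 86.93346405029297)
s8 383 z [32.7 41. ] ((554.7877807617188, 23.83245086669922), (55.064762115478516, 142.77206420898438), 86.29659271240234)
top8 89 z [34.6 48. ] ((506.8660888671875, 25.238691329956055), (42.40730285644531, 51.35847091674805), 0.08120836317539215)
```

View pics/v12.png

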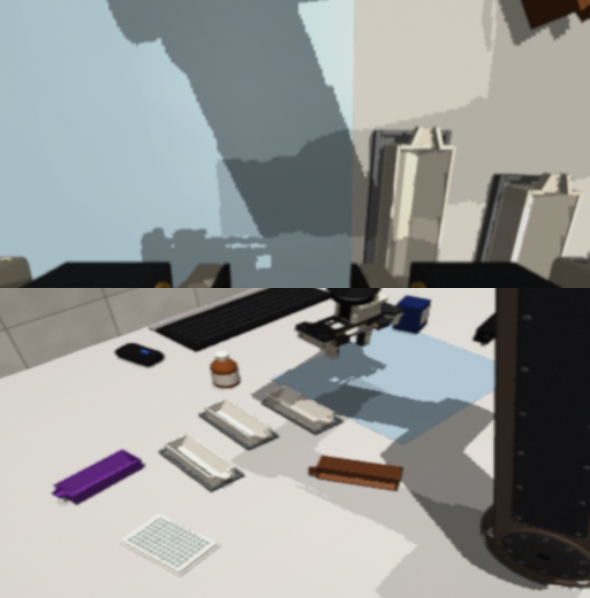

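The picture shows the trough upright in the formerly empty cradle, at (300,410) in the side view. Its lip, at (430,138) in the wrist view, points to −x like its neighbours'. The rim is at 36 + 4 = 40 mm, and the pose (553.5, 20.0) at −3.1° matches the cradle. Handing in.

```bash
python3 -c "
from plant import r
print(r.close_job(), r.get_state()['time_s'])"
```

```text
the job is handed in; nothing more can be done
the job is handed in; nothing more can be done
```

The white trough now sits upright in the empty cradle, opening up, with its lip pointing toward the robot like the other two. I handed the job in at about 20 s, inside the 51 s limit. I tipped the trough onto its base with a slow fingertip push, gripped it across its width, turned it about 95°, lowered it until it touched the cradle floor, let go and moved the arm clear.

**Last checks:**
- **Height:** the rim measured about 41 mm, against 40 mm expected when it is fully seated.
- **Position:** the wrist camera put the trough centre at (553.5, 20.0) mm, turned −3.1°. The cradle measured (554.4, 19.2) mm, turned −2.8°, so the difference is well inside the 5 mm of play.
- **Neighbours and other items:** they look undisturbed in the final side view. I judged that by eye and did not measure each one. The arm sensed only one contact, about 9 N at set-down.

**What disagreed:**
- **Tool height:** the cameras showed the real fingertips about 37 mm higher than the reported tool position implied. My first push passed over the trough without touching it, and I corrected for the offset from then on.
- **Final overhead and side views:** the overhead fit covered only part of the trough, because only a few of its points showed, so I did not use it. The side view fit was about 4 mm off the wrist one in y.

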